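# Present a sample jar to the bench code reader

### The job

Check in the larger of the two wide-mouthed sample jars at the code reader: lift it out of the spill tray and turn it so that its printed label squarely faces the reader's window, the label's middle level with the middle of the window and about 10 cm in front of it, with no finger on the label. Keep the jar upright all the way (it is full), do not touch the reader, and leave the other bottles and things on the bench where they stand. Finish while still holding the jar there in the air, level and motionless: do not put it down or let go.

Things in the scene. Friction and masses are not known exactly. Their poses are not given: they have to be found in the camera images.
- jar: The jar to check in: straight amber glass jar 54 mm in diameter, 92 mm tall with its ribbed black lid (50 mm in diameter, the top 22 mm), about 200 g, loose in the tray; the lid does not turn on it. A 12 mm white paper seal strip runs from the lid's middle over its edge on the label's side. Origin: centre of the underside; z up its axis, x out through the middle of the label.
- jar_label: The jar's printed code label: white paper with black bars, 38 mm wide round the jar (40 degrees either side of its middle), 40 mm high, from 12 to 52 mm above the jar's underside, so below the lid. Fixed to the jar. Origin: middle of the label on its surface, 28 mm from the jar's axis, 32 mm above its underside; x straight out of the label, z up.
- reader_window (a point): Middle of the code reader's dark window (54 x 34 mm) on the front of its head. x points from the window back into the head, level, so the reader looks along -x; z up. A jar facing it squarely is on the -x side with its own x axis parallel to this x, same sense. The head's height on its post differs from run to run: window 0.15 to 0.21 m above the bench.
- reader: The hands-free code reader, fixed to the bench: black base 110 x 100 x 12 mm, upright steel post 15 mm thick and 272 mm high, and a grey head 80 mm wide, 66 mm high, 52 mm deep clamped on the post, its window 70 mm in front (-x) of the post. Origin under the post's centre; the window looks along -x.
- tray: Grey plastic spill tray, fixed, 240 mm (x) by 320 mm (y), walls 30 mm high and 4 mm thick; its floor lies 4 mm above the bench. The jar and four other bottles stand in it 90 mm or more apart, centre to centre. Origin at the centre of its underside.
- small_jar: The smaller jar, of the same kind, to be left alone: 40 mm in diameter, 60 mm tall, black lid 37 mm in diameter, the same seal strip over the lid but no printed label. In the tray, loose. Origin at the centre of its underside.
- bottle_a: Clear glass laboratory bottle, 56 mm in diameter, 104 mm tall, blue screw cap 44 mm in diameter. In the tray, loose, to be left alone. Origin at the centre of its underside.
- bottle_b: A second bottle just like bottle_a.
- bottle_c: Amber narrow-necked bottle, 50 mm in diameter, 110 mm tall, black cap 30 mm in diameter. In the tray, loose, to be left alone. Origin at the centre of its underside.
- tip_box: Pipette tip box with a clear lid, 88 x 125 mm, 70 mm high, loose on the bench on the left; to be left alone. Origin at the centre of its underside.
- beaker: Small empty glass beaker, 42 mm in diameter, 60 mm high, loose on the bench between the tray and the reader; to be left alone. Origin at the centre of its underside.

How it is judged:
On the way:
1. the jar is lifted clear of the tray, upright (height (world z) of jar above 0.045 m and angle between jar's own z axis and vertical below 0.2 rad and contact force between jar and tray below 0.1 N and contact force between the fingers and jar above 1 N), for 0.2 s.
At the end, for the whole second after the job is handed in: Fingers hold the jar in the air at the reader: underside over 80 mm up, tilt under 5 deg, label facing the window within 15 deg, 60-140 mm off, within 20 mm of its middle sideways and up; label uncovered, jar at rest, touched by nothing else; bystanders upright, moved under 30 mm (height (world z) of jar above 0.08 m and angle between jar's own z axis and vertical below 0.087 rad and x of jar_label in the frame of reader_window between -0.14 and -0.06 m and y of jar_label in the frame of reader_window between -0.02 and 0.02 m and z of jar_label in the frame of reader_window between -0.02 and 0.02 m and angle between the x axis of jar and the x axis of reader_window, either way round below 0.26 rad and x of reader_window in the frame of jar above 0.05 m and contact force between the fingers and jar above 1 N and contact force between the fingers and jar_label below 0.5 N and contact force between jar and tray below 0.2 N and contact force between jar and reader below 0.2 N and contact force between jar and small_jar below 0.2 N and contact force between jar and bottle_a below 0.2 N and contact force between jar and bottle_b below 0.2 N and contact force between jar and bottle_c below 0.2 N and contact force between jar and tip_box below 0.2 N and contact force between jar and beaker below 0.2 N and linear speed of jar below 0.015 m/s and angular speed of jar below 0.1 rad/s and distance of each of small_jar, bottle_a, bottle_b, bottle_c, tip_box, beaker from where it was at the start of the episode below 0.03 m and angle between each of small_jar, bottle_a, bottle_b, bottle_c, tip_box, beaker's own z axis and vertical below 0.35 rad); the arm keeps its last pose, push and grip.
It fails at once if the full jar is tipped by more than 25 degrees (angle between jar's own z axis and vertical above 0.44 rad).
It fails at once if the reader is touched by the robot or the jar (contact force between any of the arm, the fingers, jar and reader above 1 N).
It fails at once if another bottle or thing is pushed more than 30 mm or knocked over (not (distance of each of small_jar, bottle_a, bottle_b, bottle_c, tip_box, beaker from where it was at the start of the episode below 0.03 m and angle between each of small_jar, bottle_a, bottle_b, bottle_c, tip_box, beaker's own z axis and vertical below 0.35 rad)).
It also fails if it takes over 48 s, if anything falls off the work surface, if the arm or the gripper's body presses on something with over 40 N, if the wrist force passes 120 N, or if a joint passes its speed limit or range.

### The arm

A 7-joint arm with a two-finger parallel gripper is mounted at the origin on the work surface. World frame = base frame: x ahead of the robot, y to its left, z up, the work surface at z = 0. Lengths are in m, angles in rad, forces in N, time in s.
With the tool pointing down it reaches from about 0.35 to 0.9 m from the base axis. Payload 8.1 kg.
Tool frame: the origin (TCP) lies midway between the tips of the shut fingers; the grasp point (between the pads) lies behind it (arm.tcp_to_grasp is the z of the grasp point in the tool frame, in m); z points along the fingers, y is the line along which they close (so a half turn about z gives the same grasp; the last joint's range is limited). The gripper opens to 92 mm and grips with 3 to 60 N. Pads are 19 mm wide; open, the fingers measure 130 mm over their backs; the gripper's body (75 mm by 190 mm) begins 47 mm behind the grasp point.
Start: joints at [1.179, 0.434, 0.025, 1.573, -0.012, 1.134, -0.075], TCP at [0.178, -0.599, 0.227] pointing down, gripper open.
Joint ranges: [-2.62, 2.62], [-0.44, 2.09], [-1.27, 1.32], [0.08, 2.57], [-1.32, 4.46], [0.12, 2], [-2.74, 2.74]. Speed limits (rad/s): [2.22, 2.22, 3.01, 3.01, 3.14, 3.14, 3.14].

### API

Orientations are given as a rotation vector (axis times angle).
In Python, from cell import readout, vision, arm gives the robot as it stands.
- The arm moves only by the tool carry_out, never from a script. Its argument "increments" is one flat list of numbers, 6 for each row, row after row: the shift along the world's x, y, z in mm, then the turn, a rotation vector about the world's x, y, z in rad. In form: [tx, ty, tz, wx, wy, wz, tx, ty, tz, wx, wy, wz, ...]. A call has 1 to 20 rows; each row shifts and turns the commanded pose from where the row before left it; what a row does not reach is not made up. A row lasts 1/8 s, in which the tool goes at most 62.5 mm and 10.7 degrees, less where a joint would pass 70% of its speed; a pose out of reach is approached as far as the arm can. A call with a gripper value outside its range is refused whole. "grip" is the closure, from 0 (fully open) to 1 (shut), set as the call begins (left out, the last holds). The fingers move at their own pace and stop on an object; "newtons" is the grip in N (left out, the last holds). Time passes only in rows, so rows that do not move let the fingers close. It gives the time, the measured TCP pose, the force, the opening and the grip force at its end, in the units of the state.
- readout.observe(): the state, without advancing time (a new reading comes with each control period).
- vision.get_image(name): name is "scene" or "top" or "wrist"; returns the picture (480x640x3 uint8, red, green, blue); there is no depth.
- vision.calibration(name): a dict with "fov_y" (degrees; the focal length in pixels is half the picture's height over the tangent of half this angle, whatever the lens; pixels are square), "cx", "cy" (the principal point, pixels), "pose" (4x4, takes a point from camera to world coordinates). Camera axes: x right, y up, looking along -z (the intrinsics and any distortion apply to the point x, -y, -z); pixel columns grow to the right and rows downward; lengths in m; the calibration is good to about 2 mm. A picture is of the moment at which its call begins: read the wrist's pose just before it. calibration takes no time and is no camera call; for the wrist camera it gives the pose at the moment of the call.
- arm.sign_off(): hands the job in; it is judged then, once.
The state is a dict: "clock": time; "joints": joint angles; "dq": joint speeds; "joint_efforts": joint torques, N m; "position": TCP position; "ee_rot": TCP orientation; "force": force on the tool from outside, world axes, zero at the start; "ft_torque": the same for the moment, N m; "width": opening from 0.0 (shut) to 1.0 (fully open); "gripper_force": force on a finger pad.
Only numpy, scipy, OpenCV 4.12 (cv2) and the standard library are available. Lean on these libraries where they do the work, as an engineer would, in place of code of your own. Each camera call takes 0.05 s, during which the arm holds its last target. There are 200 camera calls.

## Working session

There is one attempt and no reset: what is moved stays moved. The work goes in short steps, Python scripts to look and compute and a tool call to move; the robot and the scene stay as the last step left them, time stands still between calls to the robot, and variables do not carry over. Pictures are saved under pics/ and viewed, at most 10 in all, crops included, and the job is handed in when it is done.

Besides the shell and the picture viewer there is one more tool, called after "Request:" by a JSON object that holds its "method" and its "body". carry_out: Moves the arm, as the interface text tells. Its arguments: {"type":"object","properties":{"increments":{"type":"array","items":{"type":"number"}},"grip":{"type":"number"},"newtons":{"type":"number"}},"required":["increments"]}

```bash
mkdir -p pics; python3 - <<'E'
from cell import readout, vision, arm
import cv2, numpy as np
print(readout.observe()); print(arm.tcp_to_grasp)
for n in("scene","top"):
    cv2.imwrite(f"pics/{n}0.png",vision.get_image(n)[:,:,::-1])
for n in("scene","top","wrist"):
    print(n,vision.calibration(n))
E
```

```text
{'clock': 0.0, 'joints': array([ 1.17941396,  0.43520547,  0.02498002,  1.57412735, -0.01158138,
        1.13398299, -0.0750913 ]), 'dq': array([-1.35084042e-03, -5.83945471e-04,  1.17776793e-03, -1.00245403e-03,
       -1.70194483e-05,  2.09474979e-03, -1.11093225e-03]), 'joint_efforts': array([ 8.84399719e-05, -6.67854595e+01,  9.84686762e-01, -3.14470375e+01,
       -6.06840011e-02,  4.29940433e-02,  1.65454117e-04]), 'position': array([ 0.17777603, -0.5986384 ,  0.22594424]), 'ee_rot': array([-3.10739932e+00, -4.51730365e-01,  6.07399512e-04]), 'force': array([ 0.31143452,  0.24132459, -0.11304886]), 'ft_torque': array([-0.05725936,  0.06261568,  0.05790319]), 'gripper_force': 0.0, 'width': 1.0045703134698905}
-0.0188
scene {'fov_y': 51.410993525790715, 'cx': 312.45137879621933, 'cy': 238.2083489055495, 'pose': array([[-0.34131142, -0.57685928,  0.74211851,  1.24747879],
       [ 0.93974599, -0.22588138,  0.25662245,  0.34770874],
       [ 0.01959572,  0.78499106,  0.61919709,  0.74964253],
       [ 0.        ,  0.        ,  0.        ,  1.        ]])}
top {'fov_y': 53.88151160338473, 'cx': 312.71545879054236, 'cy': 234.2403972334151, 'pose': array([[ 0.01157726,  0.99655846, -0.08208043,  0.41671023],
       [-0.99988759,  0.01075553, -0.01044644,  0.09543528],
       [-0.00952767,  0.08219214,  0.99657096,  1.03262048],
       [ 0.        ,  0.        ,  0.        ,  1.        ]])}
wrist {'fov_y': 69.24016660066172, 'cx': 316.40092833483726, 'cy': 243.44461235624553, 'pose': array([[ 0.28553204,  0.92637314,  0.24556926,  0.24360431],
       [-0.95836741,  0.27648914,  0.07131383, -0.58010492],
       [-0.00183402, -0.25570796,  0.96675234,  0.38373248],
       [ 0.        ,  0.        ,  0.        ,  1.        ]])}
```

View pics/scene0.png

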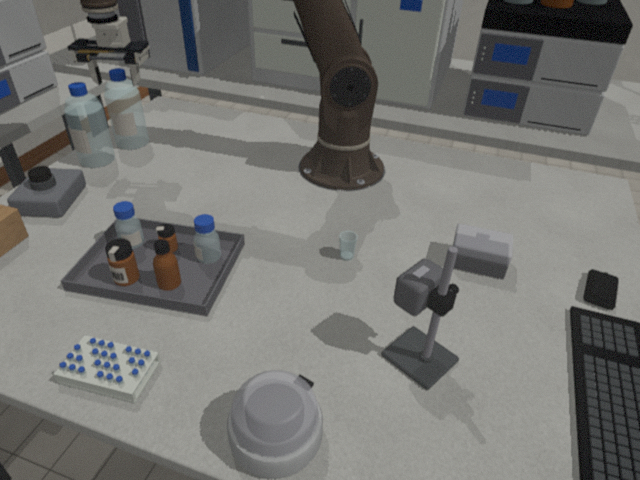

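View pics/top0.png

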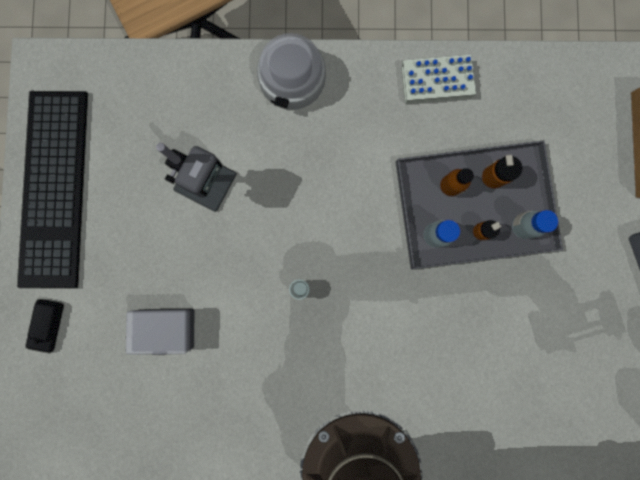

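Scene: the large jar is at about (122,262) with its label towards the camera, and the reader head at (425,290). Top: the jar lid is at (510,168), the small jar at (488,230), and the reader at (200,175) facing lower right. Next I'll enlarge these.

```bash
python3 - <<'E'
import cv2, numpy as np
t=cv2.imread("pics/top0.png");s=cv2.imread("pics/scene0.png")
f=lambda i,x,y:cv2.resize(i[y:y+75,x:x+100],(400,300),interpolation=cv2.INTER_CUBIC)
cv2.imwrite("pics/c1.png",np.vstack([np.hstack([f(t,460,140),f(t,150,140)]),np.hstack([f(s,80,225),f(s,380,240)])]))
E
```

```text
(no output)
```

View pics/c1.png

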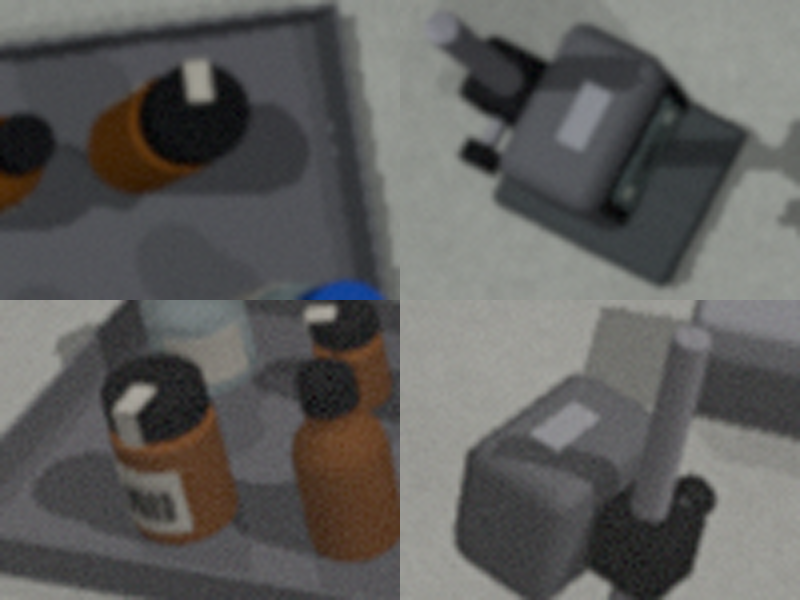

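The crop shows the jar's strip and label pointing towards about +x, and the reader's base, post and head sticker are clear. Next I'll triangulate.

```bash
cat > h.py <<'E'
import numpy as np
from cell import vision
def ray(c,u,v):
    f=240/np.tan(np.radians(c["fov_y"]/2)); P=c["pose"]
    d=P[:3,:3]@np.array([(u-c["cx"])/f,-(v-c["cy"])/f,-1.]); return P[:3,3],d/np.linalg.norm(d)
def onz(c,uv,z):
    o,d=ray(c,*uv); return o+d*(z-o[2])/d[2]
def tri(*cuv):
    A=0;b=0;R=[ray(c,*uv) for c,uv in cuv]
    for o,d in R: M=np.eye(3)-np.outer(d,d);A=A+M;b=b+M@o
    p=np.linalg.solve(A,b)
    return p,[np.linalg.norm((np.eye(3)-np.outer(d,d))@(p-o))*1e3 for o,d in R]
def proj(c,p):
    f=240/np.tan(np.radians(c["fov_y"]/2));P=c["pose"];q=P[:3,:3].T@(np.asarray(p)-P[:3,3])
    return c["cx"]-f*q[0]/q[2], c["cy"]+f*q[1]/q[2]
E
python3 - <<'E'
from h import *
np.set_printoptions(precision=4,suppress=True)
t,s=vision.calibration("top"),vision.calibration("scene")
print("lid",tri((t,(509.8,166.6)),(s,(118.8,246.2))))
print("post",tri((t,(160.8,146.2)),(s,(453,250))))
print("sticker",tri((t,(195.75,169.25)),(s,(421.25,271.75))))
B=[onz(t,p,.012) for p in((236.25,173.75),(216.25,211.25),(173.75,190))];print(B)
d=B[1]-B[0];e=B[1]-B[2];print(np.linalg.norm(d),np.linalg.norm(e),"win look dir",np.degrees(np.arctan2(e[1],e[0])),np.degrees(np.arctan2(d[1],d[0]))+90)
a=onz(t,(460+201/4,140+103/4),.096);b=onz(t,(460+196/4,140+62/4),.096);print("label yaw",a,b,np.degrees(np.arctan2(*(b-a)[1::-1])))
for n,uv in dict(tray=(398,160),t2=(545,144),t3=(412,268),t4=(565,250)).items(): print(n,onz(t,uv,.03))
for n,uv,z in (("small",(489,228),.064),("A",(446,231),.108),("A2",(543,221),.108),("C",(465,176),.114),("beaker",(300,289),.06),("box",(159,320),.07)): print(n,onz(t,uv,z))
E
```

```text
lid (array([ 0.6334, -0.2868,  0.0956]), [np.float64(1.8915587195233188), np.float64(1.8915587195231864)])
post (array([0.6225, 0.357 , 0.2701]), [np.float64(1.0876990195075082), np.float64(1.0876990195076996)])
sticker (array([0.6011, 0.3171, 0.1946]), [np.float64(0.3766428233821548), np.float64(0.37664282338215116)])
[array([0.6322, 0.2755, 0.012 ]), array([0.5488, 0.3172, 0.012 ]), array([0.5948, 0.4118, 0.012 ])]
0.09318887296709776 0.10522803843565931 win look dir -115.89013636385795 243.46177318452098
label yaw [ 0.636  -0.2894  0.096 ] [ 0.6569 -0.2874  0.096 ] 5.541444128825267
tray [ 0.6618 -0.076   0.03  ]
t2 [ 0.6997 -0.3922  0.03  ]
t3 [ 0.43   -0.1047  0.03  ]
t4 [ 0.4716 -0.4277  0.03  ]
small [ 0.5132 -0.2562  0.064 ]
A [ 0.5021 -0.1561  0.108 ]
A2 [ 0.5238 -0.3459  0.108 ]
C [ 0.6105 -0.193   0.114 ]
beaker [0.384  0.1304 0.06  ]
box [0.3187 0.4142 0.07  ]
```

Request:
{"method": "carry_out", "body": {"increments": [32, 22, 2, 0, 0, -0.033, 32, 22, 2, 0, 0, -0.033, 32, 22, 2, 0, 0, -0.033, 32, 22, 2, 0, 0, -0.033, 32, 22, 2, 0, 0, -0.033, 32, 22, 2, 0, 0, -0.033, 32, 22, 2, 0, 0, -0.033, 32, 22, 2, 0, 0, -0.033, 32, 22, 2, 0, 0, -0.033, 32, 22, 2, 0, 0, -0.033, 32, 22, 2, 0, 0, -0.033, 32, 22, 2, 0, 0, -0.033, 32, 22, 2, 0, 0, -0.033, 32, 22, 2, 0, 0, -0.033, 0, 0, 0, 0, 0, 0, 0, 0, 0, 0, 0, 0], "grip": 0, "newtons": 30}}

```text
clock: 2.1
position: [0.6254, -0.2915, 0.2541]
ee_rot: [3.129, -0.272, -0.002]
force: [-0.0, 0.0, -0.1]
width: 1.001
gripper_force: 0.0
```

```bash
python3 - <<'E'
from h import *
import cv2
from cell import readout
np.set_printoptions(precision=4,suppress=True)
o=readout.observe();c=vision.calibration("wrist");print(o["clock"],o["position"],o["ee_rot"],o["joints"]);np.save("w1.npy",c)
cv2.imwrite("pics/w1.png",vision.get_image("wrist")[:,:,::-1])
print(proj(c,(.634,-.288,.096)))
E
```

```text
2.1 [ 0.6254 -0.2915  0.2541] [ 3.1294 -0.2717 -0.0022] [ 0.3583  0.5276  0.0002  1.3505  0.0007  1.2648 -1.3857]
(np.float64(310.2075038564368), np.float64(219.3476696823961))
```

View pics/w1.png

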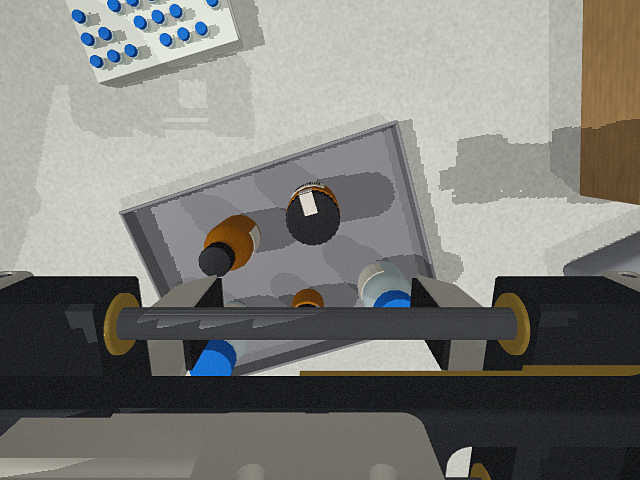

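The wrist view shows the lid at about (313,217), with the strip and label pointing up in the image. I'll enlarge it for the label direction.

```bash
python3 - <<'E'
import cv2
i=cv2.imread("pics/w1.png");cv2.imwrite("pics/c2.png",cv2.resize(i[172:252,265:365],(800,640))[:600])
E
```

```text
(no output)
```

View pics/c2.png

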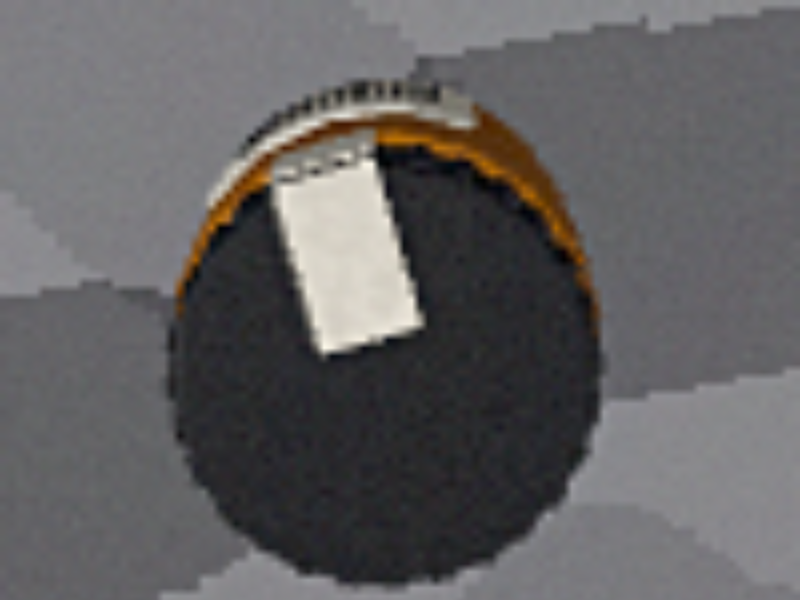

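The lid centre is at (313.4,217.9). The strip runs from (311.5,214.5) to (305.6,193).

```bash
python3 - <<'E'
from h import *
np.set_printoptions(precision=4,suppress=True)
c=np.load("w1.npy",allow_pickle=True).item();t=vision.calibration("top")
print(tri((c,(313.4,217.9)),(t,(509.8,166.6))), onz(c,(313.4,217.9),.096))
a,b,m=[onz(c,p,.096) for p in((311.5,214.5),(305.6,193),(313.4,217.9))]
print([np.degrees(np.arctan2(*(b-q)[1::-1])) for q in(a,m)])
for n,uv,z in(("C",(217,259),.114),("A2",(394,303),.108)):print(n,onz(c,uv,z)-m)
E
```

```text
(array([ 0.6346, -0.2905,  0.0922]), [np.float64(0.6808325703051005), np.float64(0.6808325703050412)]) [ 0.6348 -0.2911  0.096 ]
[np.float64(5.096681067566011), np.float64(7.159760792821844)]
C [-0.0187  0.0909  0.018 ]
A2 [-0.0915 -0.0615  0.012 ]
```

Request:
{"method": "carry_out", "body": {"increments": [3, 0.5, -15, 0, 0, 0, 3, 0.5, -20, 0, 0, 0, 3.5, 0, -25, 0, 0, 0, 0, 0, -25, 0, 0, 0, 0, 0, -25, 0, 0, 0, 0, 0, -15, 0, 0, 0, 0, 0, 0, 0, 0, 0, 0, 0, 0, 0, 0, 0], "grip": 0.18}}

```text
clock: 3.15
position: [0.636, -0.2904, 0.1305]
ee_rot: [3.129, -0.272, 0.002]
force: [0.6, -0.2, 0.2]
width: 0.821
gripper_force: 0.0
```

Request:
{"method": "carry_out", "body": {"increments": [-1, 0, -15, 0, 0, 0, 0, 0, -15, 0, 0, 0, 0, 0, -15, 0, 0, 0, 0, 0, -12, 0, 0, 0, 0, 0, -10, 0, 0, 0, 0, 0, -8, 0, 0, 0, 0, 0, -2, 0, 0, 0, 0, 0, 0, 0, 0, 0, 0, 0, 0, 0, 0, 0]}}

```text
clock: 4.28
position: [0.6348, -0.2903, 0.0532]
ee_rot: [3.13, -0.272, 0.001]
force: [-0.2, -0.8, 0.1]
width: 0.821
gripper_force: 0.0
```

Request:
{"method": "carry_out", "body": {"increments": [0, 0, 0, 0, 0, 0, 0, 0, 0, 0, 0, 0, 0, 0, 0, 0, 0, 0, 0, 0, 0, 0, 0, 0, 0, 0, 0, 0, 0, 0, 0, 0, 0, 0, 0, 0, 0, 0, 0, 0, 0, 0, 0, 0, 0, 0, 0, 0], "grip": 1, "newtons": 30}}

```text
clock: 5.28
position: [0.6346, -0.2901, 0.0529]
ee_rot: [3.13, -0.272, 0.0]
force: [-0.4, 0.4, 2.0]
width: 0.584
gripper_force: 30.0
```

Request:
{"method": "carry_out", "body": {"increments": [0, 0, 3, 0, 0, 0, 0, 0, 6, 0, 0, 0, 0, 0, 10, 0, 0, 0, 0, 0, 14, 0, 0, 0, 0, 0, 18, 0, 0, 0, 0, 0, 20, 0, 0, 0, 0, 0, 20, 0, 0, 0, 0, 0, 20, 0, 0, 0, 0, 0, 15, 0, 0, 0, 0, 0, 10, 0, 0, 0, 0, 0, 5, 0, 0, 0, 0, 0, 0, 0, 0, 0]}}

```text
clock: 6.78
position: [0.6344, -0.2901, 0.1937]
ee_rot: [3.13, -0.272, -0.0]
force: [1.3, 0.0, -2.8]
width: 0.58
gripper_force: 30.0
```

```bash
python3 - <<'E'
from h import *
import cv2
a=vision.get_image("scene")[:,:,::-1];b=vision.get_image("wrist")[:,:,::-1]
np.save("w2.npy",vision.calibration("wrist"))
cv2.imwrite("pics/w2.png",b);cv2.imwrite("pics/s2.png",a)
cv2.imwrite("pics/c3.png",np.hstack([cv2.resize(a[130:330,50:250],(400,400)),cv2.resize(b[60:460,120:520],(400,400))]))
E
```

```text
(no output)
```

View pics/c3.png

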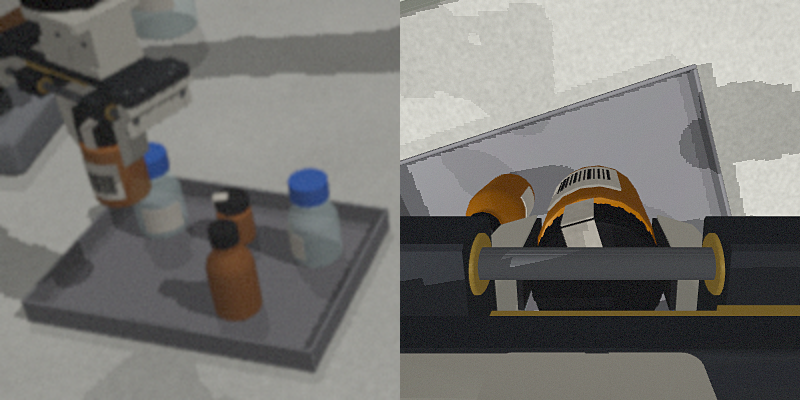

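Request:
{"method": "carry_out", "body": {"increments": [-2, 8, 0, 0, 0, 0.02, -5, 16, 0, 0, 0, 0.04, -8, 26, 0, 0, 0, 0.063, -8, 26, 0, 0, 0, 0.063, -8, 26, 0, 0, 0, 0.063, -8, 26, 0, 0, 0, 0.063, -8, 26, 0, 0, 0, 0.063, -8, 26, 0, 0, 0, 0.063, -8, 26, 0, 0, 0, 0.063, -8, 26, 0, 0, 0, 0.063, -8, 26, 0, 0, 0, 0.063, -8, 26, 0, 0, 0, 0.063, -8, 26, 0, 0, 0, 0.063, -8, 26, 0, 0, 0, 0.063, -8, 26, 0, 0, 0, 0.063, -8, 26, 0, 0, 0, 0.063, -5, 18, 0, 0, 0, 0.04, -2, 8, 0, 0, 0, 0.021, 0, 0, 0, 0, 0, 0, 0, 0, 0, 0, 0, 0]}}

```text
clock: 9.38
position: [0.5089, 0.1227, 0.1936]
ee_rot: [2.876, 1.263, -0.0]
force: [0.2, 0.3, -1.7]
width: 0.579
gripper_force: 30.0
```

```bash
python3 - <<'E'
from h import *
import cv2
g=[]
for n in("top","scene"):
    a=vision.get_image(n)[:,:,::-1];cv2.imwrite(f"pics/{n}3.png",a)
t=cv2.imread("pics/top3.png");s=cv2.imread("pics/scene3.png")
cv2.imwrite("pics/c4.png",np.hstack([cv2.resize(t[120:270,150:285],(400,444)),cv2.resize(s[180:400,290:488],(400,444))]))
E
```

```text
(no output)
```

View pics/c4.png

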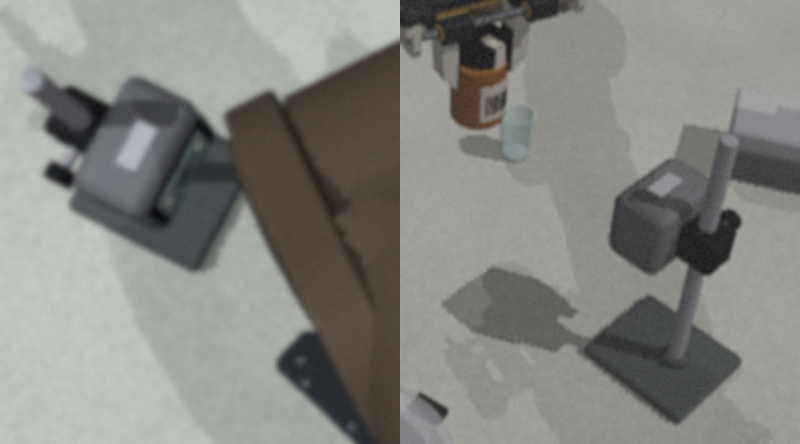

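```bash
python3 - <<'E'
from h import *
import cv2, itertools
from cell import readout
np.set_printoptions(precision=4,suppress=True)
t,s=vision.calibration("top"),vision.calibration("scene")
q=lambda u,v:(290+(u-400)/2.02,180+v/2.018)
L,T,R,B=[onz(s,q(*p),.012) for p in((585,350),(648,297),(740,360),(675,422))]
for a,b in((L,T),(T,R),(B,R),(L,B)):
    d=b-a;print(np.linalg.norm(d),np.degrees(np.arctan2(d[1],d[0])))
yaw=np.radians(63.5);X=np.array([np.cos(yaw),np.sin(yaw),0]);Y=np.array([-X[1],X[0],0]);Z=np.array([0,0,1])
post=np.array([.6225,.357,0]);W=post-.07*X+.162*Z
out=[]
for n,c,(x,y,w,h) in(("top",t,(150,120,135,150)),("scene",s,(330,200,135,150))):
    im=cv2.imread(f"pics/{n}3.png");k=3
    im=cv2.resize(im[y:y+h,x:x+w],None,fx=k,fy=k)
    pt=lambda p:tuple(int(round(k*(a-b))) for a,b in zip(proj(c,p),(x,y)))
    P={i:pt(W+26e-3*X*(1+i[0])+.04*Y*i[1]+.033*Z*i[2]) for i in itertools.product((-1,1),repeat=3)}
    for i in P:
        for j in P:
            if sum(a!=b for a,b in zip(i,j))==1: cv2.line(im,P[i],P[j],(0,255,255),1)
    cv2.line(im,pt(post),pt(post+.272*Z),(0,0,255),1);out.append(im)
cv2.imwrite("pics/c5.png",np.hstack(out))
print(W)
g=W-.1*X-.028*X; print("target jar axis",g)
E
```

```text
0.0945269038836826 153.66910525855053
0.10387058791652551 64.12379767027991
0.09804749373137947 153.11344369216866
0.10295164851523667 62.17092951931979
[0.5913 0.2944 0.162 ]
target jar axis [0.5342 0.1798 0.162 ]
```

View pics/c5.png

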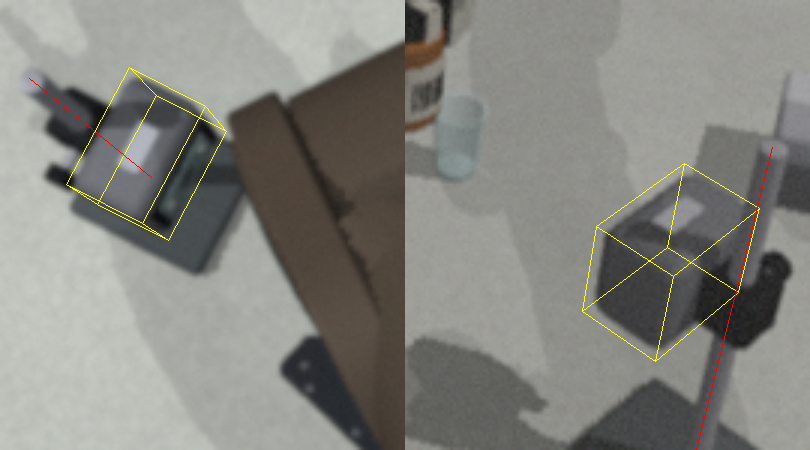

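Request:
{"method": "carry_out", "body": {"increments": [2, 5, -1, 0, 0, 0, 3, 7, -2, 0, 0, 0, 4, 8, -2, 0, 0, 0, 4, 9, -2, 0, 0, 0, 4, 9, -2, 0, 0, 0, 4, 9, -2, 0, 0, 0, 3, 7, -2, 0, 0, 0, 2, 5, -2, 0, 0, 0, 0, 0, 0, 0, 0, 0, 0, 0, 0, 0, 0, 0, 0, 0, 0, 0, 0, 0, 0, 0, 0, 0, 0, 0]}}

```text
clock: 10.98
position: [0.5345, 0.1826, 0.1788]
ee_rot: [2.875, 1.266, 0.0]
force: [-1.0, -0.3, -1.6]
width: 0.583
gripper_force: 30.0
```

```bash
python3 - <<'E'
from h import *
import cv2
from cell import readout
s=vision.calibration("scene");w=vision.calibration("wrist")
a=vision.get_image("scene")[:,:,::-1];b=vision.get_image("wrist")[:,:,::-1]
cv2.imwrite("pics/w4.png",b)
o=readout.observe();print(o["position"],o["ee_rot"],o["gripper_force"])
x,y=330,170
im=cv2.resize(a[y:y+150,x-20:x+115],None,fx=3,fy=3)
lab=o["position"]+np.array([.446*.028,.895*.028,-.0169])
for p in [lab+np.array([-.895,.446,0])*dy+np.array([0,0,dz]) for dy in(0,) for dz in(-.02,0,.02)]:
    u,v=proj(s,p);cv2.circle(im,(int(3*(u-x+20)),int(3*(v-y))),3,(0,255,0),1)
cv2.imwrite("pics/c6.png",np.hstack([im,cv2.resize(b[0:400],(395,247)).repeat(1,0) if 0 else cv2.copyMakeBorder(cv2.resize(b,(390,292)),0,158,0,0,cv2.BORDER_CONSTANT)]))
E
```

```text
[0.53451943 0.18274064 0.17883894] [2.87517651e+00 1.26586134e+00 2.61202097e-04] 29.99274104833603
```

View pics/c6.png

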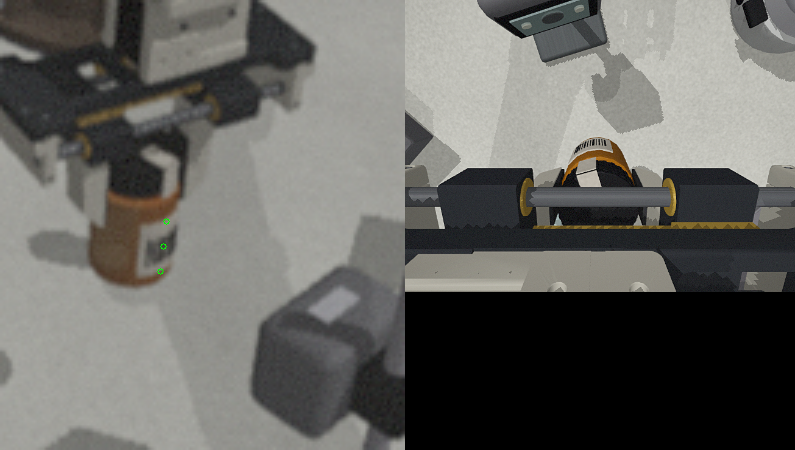

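The label matches the predicted position, and the wrist camera sees the reader window at about (243,33). Last check: overlay the predicted window and label on the wrist view.

```bash
python3 - <<'E'
from h import *
import cv2
from cell import readout
w=vision.calibration("wrist");im=cv2.imread("pics/w4.png")[0:300,100:500];im=cv2.resize(im,None,fx=2,fy=2)
yaw=np.radians(63.5);X=np.array([np.cos(yaw),np.sin(yaw),0]);Y=np.array([-X[1],X[0],0]);Z=np.array([0,0,1])
W=np.array([.592,.2965,.162]);L=readout.observe()["position"]+.028*X-.0169*Z
def pt(p):u,v=proj(w,p);return [int(2*(u-100)),int(2*v)]
for C,a,b in((W,.027,.017),):
    cv2.polylines(im,[np.array([pt(C+Y*i*a+Z*j*b) for i,j in((1,1),(1,-1),(-1,-1),(-1,1))])],True,(0,255,0),1)
jx=L-.028*X
cv2.polylines(im,[np.array([pt(jx+.028*(X*np.cos(g)+Y*np.sin(g))+Z*.02*k) for k,gs in((1,np.linspace(-.69,.69,15)),(-1,np.linspace(.69,-.69,15))) for g in gs])],True,(0,255,0),1)
cv2.imwrite("pics/c7.png",im);print(pt(W),pt(L))
E
```

```text
[276, 48] [400, 467]
```

View pics/c7.png

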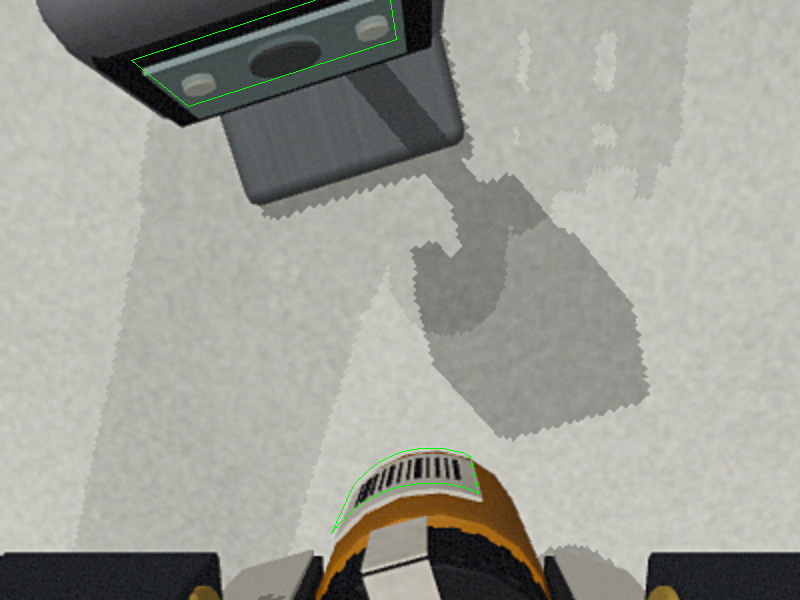

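The window and label overlays agree with the picture to a few millimetres and degrees, and nothing covers the label.

```bash
python3 -c "
from cell import arm
print(arm.sign_off())"
```

```text
the job is handed in; nothing more can be done
None
```

The job is handed in with the large jar held upright and still in the air, its uncovered label facing the reader window squarely from about 10 cm at mid-window height; the pass/fail verdict was not shown.

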